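# Put the blue driver away and shut the accessory bay

### The job

Pull the blue-handled driver up out of its stand, lower it into the open bay of the cream accessory box and lay it flat on the bay's floor, then slide the blue cover fully shut over it. Leave the red and yellow drivers standing in the stand and do not disturb the other things on the bench.

Things in the scene. Friction and masses are not known exactly. Their poses are not given: they have to be found in the camera images.
- blue_driver: The driver to put away: bright blue handle, steel shaft, 165 long, 90 g (varies), standing tip down in one of the three sockets of the stand, perhaps leaning up to 5 degrees. Origin at the shaft's tip, z along its length towards the handle's end: round shaft 10 dia from z=0 to 85, square collar 25 x 25 from z=85 to 94, round handle 24 dia from z=94 to 165. Centre of mass near z=90.
- blue_mid (a point): Point on the blue driver's axis 95 from the tip, at the lower end of the handle just above the collar (about the centre of mass); axes as the driver's.
- blue_tip (a point): The blue driver's shaft tip (same point as its origin).
- red_driver: The same driver with a red handle, in another socket: leave it there.
- yellow_driver: The same driver with a yellow handle, in another socket: leave it there.
- stand: Fixed grey stand block, 70 (x) x 216 (y) x 75 high, origin at the centre of its underside. Three upright round sockets 16 dia and 65 deep (floors 10 above the bench) at y=-70, 0 and +70, x=0; which driver is in which varies. The drivers' handles begin about 20 above the block's top; handle ends are 175 above the bench.
- bay: Fixed cream accessory box; origin on the bench under the centre of its open bay. The bay is a tray 210 long (x) x 120 wide (y) inside, grey floor 12 above the bench, rim 60 above the bench (48 deep), walls 8 thick. A solid deck as high as the rim continues from y=60 to y=210; the cover parks there when open. Aluminium tracks (12 high, 6 thick) run along y on the rim at x=-110 and x=+110.
- bay_floor (a point): Centre of the bay's floor; axes as the box (x along the bay's length, y across it towards the deck, which is on the side away from the robot).
- cover (a joint): Slide of the blue cover along the box's +y, in m: 0 = fully shut over the bay, 0.14 = fully open on the deck; starts nearly open. Cover: blue panel with two clear panes, 212 (x) x 134 (y), 6 thick, its top 68 above the bench. It slides with about 1.5 N of friction and stays where it is left.
- cover_grip (a point): Centre of the top edge of the cover's white upright fin, 104 above the bench; moves with the cover. The fin is 70 long (x of the box), 14 thick (y) and stands 36 above the panel. With the cover shut it lies at y=0 in the box's frame, over the bay's centre line.
- amber_bottle: Amber bottle 68 dia, 150 high, standing at the back; bystander, origin at the underside.
- white_jar: White jar with blue cap, 70 dia, 85 high; bystander, origin at the underside.
- beaker: Clear beaker 70 dia, 85 high, near the robot; bystander, origin at the underside.
- tip_box: Blue pipette-tip box 85 x 120 x 72 high with clear lid; bystander, origin at the underside.
- lamp_cradle: Glass lamp lying on a black cradle, about 50 x 145 x 70 high; bystander, origin at the underside.
There are look-alikes about, which are no part of the job. What is shaped like the stand but purple is not meant. Of the things that look like the red_driver, the smaller one is meant.

How it is judged (in metres and radians):
On the way, in this order (a step that is already met when the one before it is completed fails the run):
1. the blue driver is held in the fingers with its tip above the stand (z of blue_tip in the frame of stand above 0.08 m and contact force between the fingers and blue_driver above 0.3 N), for 0.1 s.
2. the blue driver, still held in the fingers, is lowered until its tip is inside the bay, below the rim (x of blue_tip in the frame of bay between -0.105 and 0.105 m and y of blue_tip in the frame of bay between -0.06 and 0.06 m and z of blue_tip in the frame of bay below 0.055 m and contact force between the fingers and blue_driver above 0.3 N), for 0.05 s.
At the end, for the whole second after the job is handed in: The blue driver lies at rest inside the bay, flat to within 15 degrees and its middle less than 40 mm above the bench; the cover is shut to within 8 mm; the red and yellow drivers still stand in the stand (x of blue_mid in the frame of bay between -0.105 and 0.105 m and y of blue_mid in the frame of bay between -0.06 and 0.06 m and z of blue_mid in the frame of bay below 0.04 m and angle between blue_driver's own z axis and vertical between 1.3 and 1.84 rad and linear speed of blue_driver below 0.03 m/s and value of joint cover below 0.008 m and z of each of red_driver, yellow_driver in the frame of stand below 0.03 m); the robot touches nothing.
It fails at once if the red or yellow driver is moved by more than 25 mm at its tip, or tilted by more than 20 degrees (distance of any of red_driver, yellow_driver from where it was at the start of the episode above 0.025 m or angle between any of red_driver, yellow_driver's own z axis and vertical above 0.35 rad).
It fails at once if a bottle, jar, beaker, box or lamp is shifted by more than 40 mm or tipped over (distance of any of amber_bottle, white_jar, beaker, tip_box, lamp_cradle from where it was at the start of the episode above 0.04 m or angle between any of amber_bottle, white_jar, beaker, tip_box, lamp_cradle's own z axis and vertical above 0.5 rad).
It also fails if it takes over 54 s, if anything falls off the work surface, if the arm or the gripper's body presses on something with over 40 N, if the wrist force passes 120 N, or if a joint passes its speed limit or range.

### The arm

A 6-joint arm with a two-finger parallel gripper is mounted at the origin on the work surface. World frame = base frame: x ahead of the robot, y to its left, z up, the work surface at z = 0. Lengths are in mm, angles in rad, forces in N, time in s.
With the tool pointing down it reaches from about 400 to 925 mm from the base axis. Payload 12.5 kg.
Tool frame: the origin (TCP) lies midway between the tips of the shut fingers; the grasp point (between the pads) lies 19 mm behind it; z points along the fingers, y is the line along which they close (so a half turn about z gives the same grasp; the last joint's range is limited). The gripper opens to 95 mm and grips with 3 to 60 N. Pads are 20 mm wide; open, the fingers measure 119 mm over their backs; the gripper's body (75 mm by 180 mm) begins 59 mm behind the grasp point.
Start: joints at [-1.373, 0.491, 1.559, -0, 1.092, -0.106], TCP at [186.991, -596.39, 214.661] pointing down, gripper open.
Joint ranges: [-3.1, 3.1], [-0.84, 2.19], [0.05, 2.79], [-1.13, 4.28], [0.06, 2.93], [-2.69, 2.69]. Speed limits (rad/s): [2.22, 2.22, 2.79, 3.14, 3.14, 3.14].

### API

Orientations are given as [roll, pitch, yaw] about the fixed x, y, z axes, in that order (R = Rz(yaw) Ry(pitch) Rx(roll)).
In Python, from cell import env gives the robot as it stands.
- The arm moves only by the tool carry_out, never from a script. Its argument "series" is a list of rows, each a list of 4 numbers: the shift along the world's x, y, z normalised to -1 to 1, where 1 is 5 cm, then the turn about the world's z normalised to -1 to 1, where 1 is 6 degrees. In form: [[x, y, z, turn], ...]. A call has exactly 5 rows; each row shifts and turns the commanded pose from where the row before left it; what a row does not reach is not made up. A row lasts 1/10 s, in which the tool goes at most 50 mm and 8.59 degrees, less where a joint would pass 70% of its speed; a pose out of reach is approached as far as the arm can. A call with a number of a shift or a turn outside -1 to 1 is refused whole. A call with a gripper value outside its range is refused whole. "fingers" is the closure, from -1 (fully open) to 1 (shut), set as the call begins (left out, the last holds). The fingers move at their own pace and stop on an object; the grip force is fixed at half the most. Time passes only in rows, so rows that do not move let the fingers close, or fill a call up. It gives the time, the measured TCP pose, the force, the opening and the grip force at its end, in the units of the state.
- env.state(): the state, without advancing time (a new reading comes with each control period).
- env.read_camera(name): name is "scene" or "top" or "wrist"; returns the picture (480x640x3 uint8, red, green, blue); there is no depth.
- env.calibration(name): a dict with "K" (3x3 intrinsics, pixels), "pose" (4x4, takes a point from camera to world coordinates). Camera axes: x right, y down, z forward; pixel columns grow to the right and rows downward; lengths in mm; the calibration is good to about 2 mm. The wrist camera is an equidistant fisheye: a pixel r from the principal point sees the ray r / f radians off the axis. A picture is of the moment at which its call begins: read the wrist's pose just before it. calibration takes no time and is no camera call; for the wrist camera it gives the pose at the moment of the call.
- env.job_done(): hands the job in; it is judged then, once.
Trained networks look in the newest picture that a camera, given by its name, has taken for a name from the list of things; names that differ only in an ending like _2 or _b are one class to them, and where a whole thing is asked for, a point or a joint stands for the part that bears it (a point fixed in the world has none). Each returns a list of dicts, best first, with "conf" (0 to 1); they miss things now and then, are a little off and sometimes report something else, mostly with a low value. They report only what shows in the picture. A call takes as long as a camera call. They do not tell look-alikes from the thing itself.
- env.look_for(camera, label): "position" ([row, column] as shares, 0 to 1, of the picture: columns of its width, rows of its height, amid what is visible of it).
The state is a dict: "t": time; "joints": joint angles; "qvel": joint speeds; "tau": joint torques, N m; "eef_pos": TCP position; "tcp_rot": TCP orientation; "ft_force": force on the tool from outside, world axes, zero at the start; "moment": the same for the moment, N m; "opening": opening from 0.0 (shut) to 1.0 (fully open); "grip_force": force on a finger pad.
Only numpy, scipy, OpenCV 4.12 (cv2) and the standard library are available. Lean on these libraries where they do the work, as an engineer would, in place of code of your own. Each camera call takes 0.05 s, during which the arm holds its last target. There are 200 camera calls.

## Working session

There is one attempt and no reset: what is moved stays moved. The work goes in short steps, Python scripts to look and compute and a tool call to move; the robot and the scene stay as the last step left them, time stands still between calls to the robot, and variables do not carry over. Pictures are saved under pics/ and viewed, at most 10 in all, crops included, and the job is handed in when it is done.

Besides the shell and the picture viewer there is one more tool, called after "Emit:" as a command line: name --pt "numbers of a row" for each row, then --argument value for the rest. carry_out: Moves the arm, as the interface text tells. Its arguments: {"type":"object","properties":{"series":{"type":"array","items":{"type":"array","items":{"type":"number","minimum":-1,"maximum":1}}},"fingers":{"type":"number"}},"required":["series"]}

```bash
mkdir -p pics
cat > h.py <<'E'
import numpy as np, cv2
from cell import env
def shot(n,f):
    im=env.read_camera(n); cv2.imwrite('pics/'+f,im[:,:,::-1]); return im
def w2p(n,P):
    c=env.calibration(n);K=np.array(c['K']);T=np.linalg.inv(np.array(c['pose']))
    q=T[:3,:3]@np.array(P,float)+T[:3,3]; q=K@q; return q[:2]/q[2]
def p2w(n,u,v,z):
    c=env.calibration(n);K=np.array(c['K']);T=np.array(c['pose'])
    d=T[:3,:3]@np.linalg.inv(K)@[u,v,1]; o=T[:3,3]; return o+d*(z-o[2])/d[2]
E
python3 - <<'E'
from h import *
np.set_printoptions(precision=1,suppress=True)
for n in('scene','top'):
    shot(n,n+'1.png'); c=env.calibration(n); print(n,np.array(c['K']).tolist(),np.array(c['pose']).round(2).tolist())
    for l in['blue_driver','red_driver','yellow_driver','stand','bay','cover','cover_grip','beaker','tip_box','lamp_cradle','white_jar','amber_bottle']:
        for d in env.look_for(n,l)[:3]:
            r,cc=d['position']; print(l,round(d['conf'],2),round(cc*640),round(r*480), p2w(n,cc*640,r*480,60))
print(env.state())
E
```

```text
scene [[489.8294084527727, 0.0, 324.2495450025602], [0.0, 489.8294084527727, 240.1416566221865], [0.0, 0.0, 1.0]] [[-0.74, 0.34, -0.57, 1245.07], [0.67, 0.4, -0.63, 699.64], [0.01, -0.85, -0.53, 745.21], [0.0, 0.0, 0.0, 1.0]]
blue_driver 0.75 264 198 [ 477.2 -420.    60. ]
blue_driver 0.74 524 349 [473.9 442.4  60. ]
red_driver 0.54 388 315 [602.3 198.4  60. ]
red_driver 0.49 250 191 [ 485.  -487.7   60. ]
yellow_driver 0.67 282 209 [ 479.9 -326.2   60. ]
stand 0.7 399 318 [590.  218.5  60. ]
stand 0.57 269 227 [ 573.5 -264.3   60. ]
stand 0.56 201 202 [ 641.1 -517.5   60. ]
bay 0.73 398 317 [589.6 216.2  60. ]
bay 0.31 265 200 [ 483.2 -407.7   60. ]
cover 0.62 390 320 [610.4 212.1  60. ]
cover 0.51 262 202 [ 500.3 -401.5   60. ]
cover_grip 0.9 390 315 [598.8 200.6  60. ]
beaker 0.77 361 227 [ 378.8 -101.5   60. ]
tip_box 0.86 310 201 [ 386.7 -311.5   60. ]
lamp_cradle 0.79 288 343 [814.5 126.3  60. ]
white_jar 0.75 524 346 [468.3 438.5  60. ]
amber_bottle 0.64 249 295 [785.8 -53.7  60. ]
top [[489.21138090291004, 0.0, 325.5510378993373], [0.0, 489.21138090291004, 237.6978338275018],
[... 592 characters left out ...]
115.9   60. ]
tip_box 0.96 426 309 [ 357.  -355.1   60. ]
lamp_cradle 0.9 274 164 [782.9  90.5  60. ]
lamp_cradle 0.26 416 238 [ 566.6 -327.1   60. ]
white_jar 0.98 157 271 [468.  430.2  60. ]
white_jar 0.35 425 310 [ 355.6 -352.4   60. ]
white_jar 0.32 404 241 [ 555.9 -292.3   60. ]
amber_bottle 0.77 322 159 [799.4 -49.2  60. ]
{'t': 1.3, 'joints': array([-1.4,  0.5,  1.6, -0. ,  1.1, -0.1]), 'qvel': array([ 0., -0.,  0.,  0., -0.,  0.]), 'tau': array([  0. , -61.2, -25.8,   0.1,   0. ,  -0. ]), 'eef_pos': array([ 187. , -596.4,  214.7]), 'tcp_rot': array([3.1, 0. , 0.3]), 'ft_force': array([ 0.6, -0.1,  0. ]), 'moment': array([0., 0., 0.]), 'grip_force': 0.0, 'opening': 1.0004970433775922}
```

View pics/top1.png

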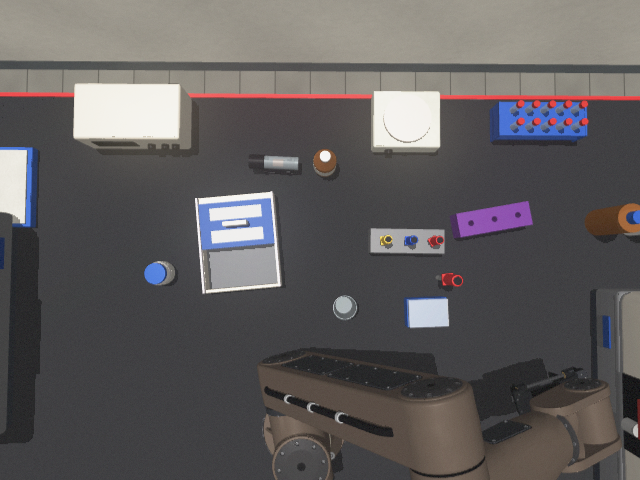

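View pics/scene1.png

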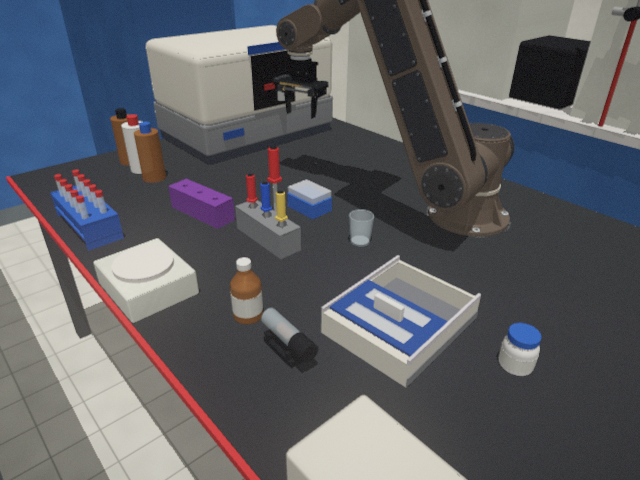

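The top view shows the cream box at about (238,243), with its deck on the far (+x) side. The grey stand is at (407,242): yellow (386,240), blue in the middle (410,240), red (436,240). A larger red look-alike stands at (450,280). Next I'll measure the details.

Run:
```python
from h import *
np.set_printoptions(precision=3,suppress=True)
im=cv2.imread('pics/top1.png')
a=cv2.resize(im[185:300,190:290],None,fx=4,fy=4,interpolation=cv2.INTER_CUBIC)
b=cv2.resize(im[222:262,362:452],None,fx=4.4,fy=4.4,interpolation=cv2.INTER_CUBIC)
s=cv2.imread('pics/scene1.png'); c=cv2.resize(s[140:260,225:307],None,fx=2.3,fy=2.3,interpolation=cv2.INTER_CUBIC)
o=np.zeros((470,800,3),np.uint8);o[:460,:400]=a;o[:b.shape[0],402:402+b.shape[1]]=b;o[180:180+c.shape[0],402:402+c.shape[1]]=c
cv2.imwrite('pics/crop.png',o)
h=cv2.cvtColor(im,cv2.COLOR_BGR2HSV)
# grey stand region in top
for n,box,lo,hi in[('blue',(228,256,400,422),(105,120,60),(130,255,255)),('yel',(228,256,375,398),(18,120,80),(35,255,255)),('red',(228,256,425,446),(0,150,60),(8,255,255))]:
    r0,r1,c0,c1=box;m=cv2.inRange(h[r0:r1,c0:c1],lo,hi);y,x=np.nonzero(m);print(n,len(x),x.mean()+c0,y.mean()+r0,x.min()+c0,x.max()+c0,y.min()+r0,y.max()+r0)
e=env.state();print(e['tcp_rot'],e['joints'])
```

```text
blue 75 409.28 240.09333333333333 405 417 236 244
yel 64 384.640625 239.875 380 391 235 244
red 51 433.5882352941176 240.37254901960785 428 443 236 246
[3.142 0.    0.304] [-1.373  0.491  1.559 -0.     1.092 -0.106]
```

View pics/crop.png

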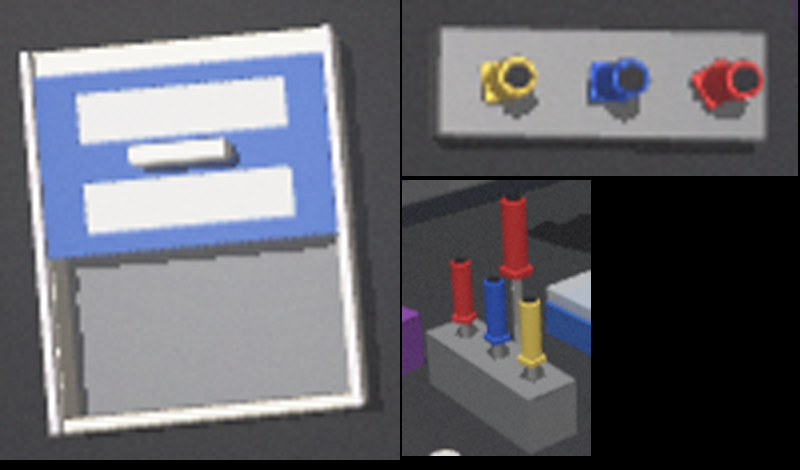

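The crops show blue's cap at about px (414.0, 239.7) and its collar at about (408, 240.6). The stand's top corners, the box's rim corners and the cover's edges are also readable, with the bay open towards the robot.

Run:
```python
from h import *
np.set_printoptions(precision=1,suppress=True)
B=lambda x,y,z:p2w('top',362+(x-402)/4.4-.4,222+y/4.4-.4,z)
A=lambda x,y,z:p2w('top',190+x/4-.4,185+y/4-.4,z)
S=np.array([B(441,28,75),B(765,34,75),B(763,139,75),B(437,134,75)]);c=S.mean(0);d=(S[0]+S[3]-S[1]-S[2])
print('stand',c,S,'yaw of long axis from +y deg',np.degrees(np.arctan2(-d[0],d[1])))
for n,p in dict(blue=(631,78),yel=(517,77),red=(746,80)).items(): print(n,'cap',B(*p,175))
print('blue collar',B(606,82,100))
C=np.array([A(52,432,72),A(363,403,72),A(330,27,72),A(22,52,72)])
print('box',C); ex=(C[1]+C[2]-C[0]-C[3]);ex/=np.linalg.norm(ex);ey=(C[3]+C[2]-C[0]-C[1]);
print('len',np.linalg.norm(ey)/2,'wid',np.linalg.norm(C[1]-C[0]));ey/=np.linalg.norm(ey)
print(ex,ey,np.degrees(np.arctan2(ex[1],ex[0])),np.degrees(np.arctan2(ey[1],ey[0])))
n=(C[0]+C[1])/2; f=(C[2]+C[3])/2
print('bay origin est near',n+68*ey,'far',f-218*ey if 0 else f-210*ey)
O=(C.mean(0)-ey*(71))
for q in[(50,256,68),(337,233,68),(178,152,104)]:
    w=A(*q)-O;print('cover',w@ex,w@ey,A(*q))
```

```text
stand [ 557.7 -298.7   75. ] [[ 594.3 -192.2   75. ]
 [ 591.  -407.5   75. ]
 [ 521.3 -405.6   75. ]
 [ 524.1 -189.4   75. ]] yaw of long axis from +y deg -0.8112488169181493
blue cap [ 557.6 -298.9  175. ]
yel cap [ 558.  -228.6  175. ]
red cap [ 556.5 -370.   175. ]
blue collar [ 557.9 -297.   100. ]
box [[405.7 294.1  72. ]
 [426.9  69.5  72. ]
 [700.9  95.3  72. ]
 [681.7 319.5  72. ]]
len 276.15496283162054 wid 225.63492653323937
[ 0.1 -1.   0. ] [1.  0.1 0. ] -84.84501145804262 5.314286396638447
bay origin est near [484.  188.1  72. ] far [482.2 188.   72. ]
cover -105.2104445114763 59.942850930386214 [533.  298.2  68. ]
cover 104.13132231601162 57.86251755276181 [550.4  89.6  68. ]
cover -0.4540218374380661 124.0826812445834 [606.6 199.6 104. ]
```

Emit:
carry_out --pt "0 0 0.9 1" --pt "0 0 0.9 1" --pt "0.3 0.2 0.5 1" --pt "0.7 0.55 0 1" --pt "0.7 0.55 0 1" --fingers -1

```text
t: 1.8
eef_pos: [272.5, -530.9, 330.4]
tcp_rot: [3.14, 0.001, 0.83]
ft_force: [1.0, -0.5, -1.0]
opening: 1.002
grip_force: 0.0
```

Emit:
carry_out --pt "0.7 0.55 0 1" --pt "0.7 0.55 0 1" --pt "0.7 0.55 0 1" --pt "0.7 0.55 0 1" --pt "0.7 0.55 0 1"

```text
t: 2.3
eef_pos: [448.2, -392.5, 329.8]
tcp_rot: [3.141, 0.0, 1.355]
ft_force: [0.8, -0.7, 0.1]
opening: 0.997
grip_force: 0.0
```

Emit:
carry_out --pt "0.7 0.55 0 1" --pt "0.7 0.55 0 1" --pt "0.7 0.55 0 0" --pt "0.5 0.5 0 0" --pt "0 0 0 0"

```text
t: 2.8
eef_pos: [579.4, -283.3, 329.2]
tcp_rot: [3.141, -0.001, 1.564]
ft_force: [0.1, -0.7, -0.3]
opening: 1.002
grip_force: 0.0
```

Emit:
carry_out --pt "-0.43 -0.3 -0.5 0" --pt "0 0 -0.7 0" --pt "0 0 -0.7 0" --pt "0 0 0 0" --pt "0 0 0 0"

```text
t: 3.3
eef_pos: [555.5, -301.9, 235.5]
tcp_rot: [-3.142, 0.0, 1.56]
ft_force: [0.5, -0.9, 0.0]
opening: 1.001
grip_force: 0.0
```

Run:
```python
from h import *
np.set_printoptions(precision=2,suppress=True)
print(env.state()['eef_pos'],env.state()['tcp_rot'])
c=env.calibration('wrist');K=np.array(c['K']);T=np.array(c['pose']);print(K.tolist(),T.tolist())
im=shot('wrist','w1.png');h=cv2.cvtColor(im,cv2.COLOR_RGB2HSV)
def ray(u,v):
    x=(u-K[0,2])/K[0,0];y=(v-K[1,2])/K[1,1];th=np.hypot(x,y)
    return T[:3,:3]@np.array([x/th*np.sin(th),y/th*np.sin(th),np.cos(th)])
for d in env.look_for('wrist','blue_driver')[:3]:
    r,q=d['position'];u,v=q*640,r*480;D=ray(u,v);print(d['conf'],u,v,[ (T[:3,3]+D*(z-T[2,3])/D[2]) for z in(140,175)])
```

```text
[ 555.48 -301.87  235.47] [-3.14  0.    1.56]
[[371.64829954431775, 0.0, 318.1714760334047], [0.0, 371.64829954431775, 241.55368151301374], [0.0, 0.0, 1.0]] [[0.9999341044070119, -0.011404963897083667, -0.0013090615926285183, 556.2545400921359], [-0.011393417932340347, -0.9719665242070412, -0.23484306642671435, -236.87036402180564], [0.0014060126479170188, 0.234842505989417, -0.9720324174167465, 405.16449706589805], [0.0, 0.0, 0.0, 1.0]]
0.71 321.28 243.11999999999998 [array([ 558.17, -302.14,  140.  ]), array([ 557.92, -293.53,  175.  ])]
```

View pics/w1.png

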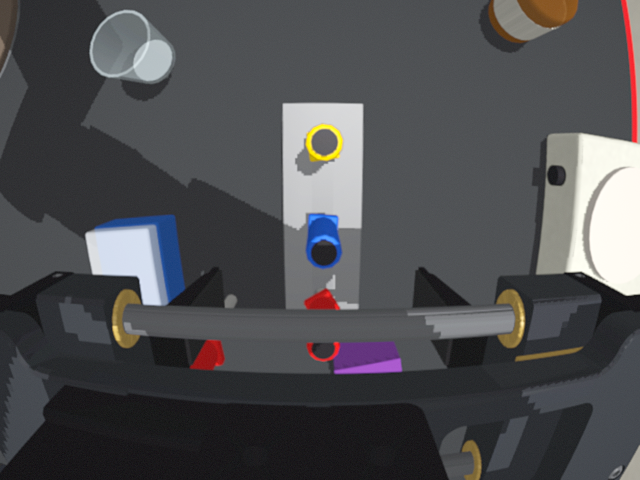

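The wrist view has blue centred between the open fingers with its cap at (324,252), giving x≈558, y≈-299. Red and yellow are outside the finger paths. I'll descend and grip.

Emit:
carry_out --pt "0.05 0.05 -0.5 0" --pt "0 0 -0.6 0" --pt "0 0 -0.6 0" --pt "0 0 -0.5 0" --pt "0 0 -0.3 0"

```text
t: 3.9
eef_pos: [558.3, -299.1, 109.6]
tcp_rot: [3.141, 0.0, 1.561]
ft_force: [-0.6, -0.2, 0.5]
opening: 1.003
grip_force: 0.0
```

Emit:
carry_out --pt "0 0 0 0" --pt "0 0 0 0" --pt "0 0 0 0" --pt "0 0 0 0" --pt "0 0 0 0" --fingers 1

```text
t: 4.4
eef_pos: [558.3, -299.0, 110.5]
tcp_rot: [3.14, 0.001, 1.561]
ft_force: [-0.3, 0.6, 0.1]
opening: 0.634
grip_force: 0.0
```

Emit:
carry_out --pt "0 0 0 0" --pt "0 0 0 0" --pt "0 0 0 0" --pt "0 0 0 0" --pt "0 0 0.1 0"

```text
t: 4.9
eef_pos: [557.7, -298.7, 114.2]
tcp_rot: [-3.141, -0.001, 1.56]
ft_force: [-0.0, -0.3, -0.8]
opening: 0.244
grip_force: 30.0
```

Gripped at 23 mm. Next I'll lift it and carry it to the bay.

Emit:
carry_out --pt "0 0 0.3 0" --pt "0 0 0.5 0" --pt "0 0 0.6 0" --pt "0 0 0.6 0" --pt "0 0 0.4 0"

```text
t: 5.4
eef_pos: [558.2, -299.0, 237.2]
tcp_rot: [3.14, 0.001, 1.56]
ft_force: [0.1, -0.7, -1.2]
opening: 0.246
grip_force: 30.0
```

Emit:
carry_out --pt "0 0.2 0.1 0" --pt "-0.1 0.4 0 0" --pt "-0.1 0.6 0 0.2" --pt "-0.1 0.8 0 0.2" --pt "-0.1 0.8 0 0.2"

```text
t: 5.9
eef_pos: [537.0, -157.0, 238.6]
tcp_rot: [-3.14, -0.001, 1.623]
ft_force: [1.0, 0.6, -0.8]
opening: 0.249
grip_force: 30.0
```

Emit:
carry_out --pt "-0.1 0.8 0 0.2" --pt "-0.1 0.8 0 0.2" --pt "-0.1 0.8 0 0" --pt "-0.1 0.8 0 0" --pt "-0.1 0.8 0 0"

```text
t: 6.4
eef_pos: [511.8, 43.2, 238.9]
tcp_rot: [-3.14, -0.0, 1.665]
ft_force: [-0.0, 0.3, -1.0]
opening: 0.25
grip_force: 30.0
```

Emit:
carry_out --pt "-0.1 0.8 0 0" --pt "-0.1 0.8 0 0" --pt "-0.1 0.8 0 0" --pt "-0.1 0.7 0 0" --pt "-0.1 0.4 0 0"

```text
t: 6.9
eef_pos: [486.6, 218.7, 238.8]
tcp_rot: [-3.14, -0.0, 1.667]
ft_force: [0.1, -0.2, -0.3]
opening: 0.247
grip_force: 30.0
```

Run:
```python
from h import *
s=env.state();print(s['t'],s['eef_pos'],s['tcp_rot'],s['grip_force'],s['opening'])
a=shot('scene','s2.png')[100:400,200:600];b=shot('top','t2.png')[150:330,150:390]
o=np.zeros((560,800,3),np.uint8);o[:300,:400]=a[:,:,::-1];b=cv2.resize(b,(400,300));o[:300,400:]=b[:,:,::-1]
cv2.imwrite('pics/c2.png',o[:300])
```

```text
6.9 [486.55408299 218.66947578 238.76098802] [-3.14030973e+00 -5.49456652e-05  1.66694277e+00] 29.99664455652237 0.2474953763519465
```

View pics/c2.png

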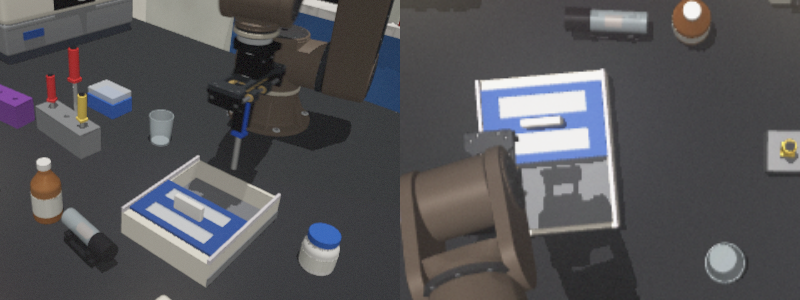

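Blue hangs in the fingers over the bay; the other drivers still stand. I'll shift to the bay's left end and lower it.

Emit:
carry_out --pt "-0.12 0.4 0 0" --pt "-0.12 0.45 0 0" --pt "0 0 -0.5 0" --pt "0 0 -0.6 0" --pt "0 0 -0.6 0"

```text
t: 7.5
eef_pos: [475.5, 258.1, 153.4]
tcp_rot: [-3.142, 0.0, 1.665]
ft_force: [1.0, 0.0, -0.7]
opening: 0.248
grip_force: 30.0
```

Emit:
carry_out --pt "0 0 -0.3 0" --pt "0 0 -0.2 0" --pt "0 0 -0.1 0" --pt "0 0 0 0" --pt "0 0 0 0"

```text
t: 8.0
eef_pos: [476.3, 258.6, 125.3]
tcp_rot: [3.141, -0.0, 1.665]
ft_force: [0.1, -0.1, -0.1]
opening: 0.251
grip_force: 30.0
```

Emit:
carry_out --pt "-0.03 0.28 0 0" --pt "0 0 -0.1 0" --pt "0 0 -0.1 0" --pt "0 0 -0.06 0" --pt "0 0 0 0"

```text
t: 8.5
eef_pos: [474.8, 273.0, 113.1]
tcp_rot: [3.14, -0.001, 1.665]
ft_force: [-3.4, -1.4, 19.6]
opening: 0.251
grip_force: 30.0
```

Tip on the floor. I'll pivot the handle down along the arc towards -y.

Emit:
carry_out --pt "0.02 -0.2 0 0" --pt "0.02 -0.22 0 0" --pt "0.02 -0.2 -0.06 0" --pt "0.02 -0.2 -0.1 0" --pt "0 0 0 0"

```text
t: 9.0
eef_pos: [479.4, 230.9, 105.2]
tcp_rot: [3.139, -0.0, 1.664]
ft_force: [-2.8, -4.0, 22.3]
opening: 0.25
grip_force: 30.0
```

Run:
```python
from h import *
s=env.state();print(s['t'],s['eef_pos'],s['ft_force'],s['moment'],s['grip_force'],s['opening'])
a=shot('scene','s3.png')[150:400,300:500];a=cv2.resize(a,None,fx=2.2,fy=2.2)
cv2.imwrite('pics/c3.png',a[:,:,::-1])
```

```text
9.0 [479.41330611 230.89811194 105.22003089] [-2.84475906 -4.00557118 22.3044112 ] [-0.45371911  0.67858151  0.05337173] 30.001964271068573 0.2503910877555462
```

View pics/c3.png

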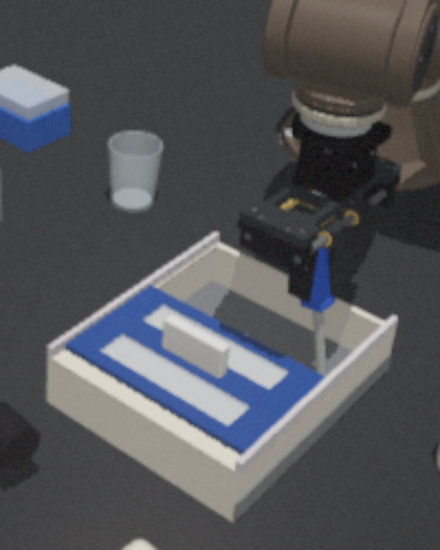

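The shaft is tilting, with its tip towards +y (right). I'll continue.

Emit:
carry_out --pt "0.03 -0.3 -0.16 0" --pt "0.03 -0.28 -0.2 0" --pt "0.02 -0.2 -0.2 0" --pt "0 0 0 0" --pt "0 0 0 0"

```text
t: 9.55
eef_pos: [482.6, 191.8, 76.0]
tcp_rot: [3.142, 0.0, 1.664]
ft_force: [-3.4, -3.5, 9.2]
opening: 0.25
grip_force: 30.0
```

Run:
```python
from h import *
s=env.state();print(s['t'],s['eef_pos'],s['ft_force'],s['moment'],s['grip_force'],s['opening'])
a=shot('scene','s4.png')[200:400,320:500];a=cv2.resize(a,None,fx=2.2,fy=2.2)
b=shot('wrist','w4.png')[:400]; b=cv2.resize(b,None,fx=.6,fy=.6)
o=np.zeros((440,800,3),np.uint8);o[:a.shape[0],:a.shape[1]]=a;o[:b.shape[0],400:400+b.shape[1]]=b
cv2.imwrite('pics/c4.png',o[:,:,::-1])
```

```text
9.55 [482.55866405 191.77918577  76.01557319] [-3.39567293 -3.45638953  9.17676709] [-0.17988559  0.60208944  0.19572531] 30.008334517478943 0.25039707023758856
```

View pics/c4.png

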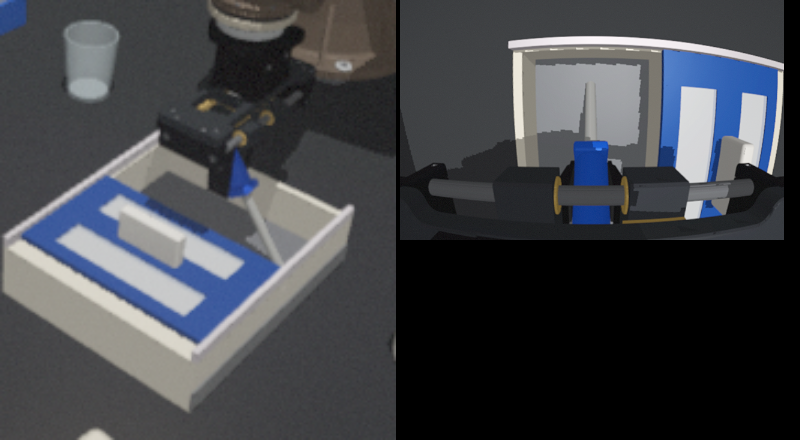

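The driver has pivoted to about 48° with its tip on the floor near the left wall. I'll continue down.

Emit:
carry_out --pt "0.01 -0.2 -0.24 0" --pt "0.01 -0.15 -0.26 0" --pt "0.01 -0.1 -0.24 0" --pt "0 -0.06 -0.18 0" --pt "0 0 0 0"

```text
t: 10.15
eef_pos: [483.7, 166.8, 28.5]
tcp_rot: [-3.14, 0.0, 1.664]
ft_force: [0.8, -0.7, 1.7]
opening: 0.249
grip_force: 30.0
```

Emit:
carry_out --pt "0 -0.03 -0.1 0" --pt "0 0 -0.06 0" --pt "0 0 0 0" --pt "0 0 0 0" --pt "0 0 0 0"

```text
t: 10.65
eef_pos: [483.9, 165.8, 21.8]
tcp_rot: [3.141, -0.0, 1.665]
ft_force: [-0.1, -0.8, 1.7]
opening: 0.247
grip_force: 30.0
```

Emit:
carry_out --pt "0 0 0 0" --pt "0 0 0 0" --pt "0 0 0 0" --pt "0 0 0 0" --pt "0 0 0 0" --fingers 0.1

```text
t: 11.15
eef_pos: [483.9, 165.6, 21.6]
tcp_rot: [-3.142, 0.0, 1.665]
ft_force: [0.6, -0.4, 0.4]
opening: 0.447
grip_force: 0.0
```

Emit:
carry_out --pt "0 0 0.2 0" --pt "0 0 0.5 0" --pt "0 0 0.8 0" --pt "0 0 0.8 0" --pt "0 0 0.8 0"

```text
t: 11.65
eef_pos: [483.6, 165.5, 179.0]
tcp_rot: [3.141, 0.0, 1.665]
ft_force: [0.1, 0.7, -0.5]
opening: 0.453
grip_force: 0.0
```

Emit:
carry_out --pt "0 -0.8 0.5 0" --pt "0 -0.8 0.5 0" --pt "0 -0.8 0 0" --pt "0 -0.8 0 0" --pt "0 0 0 0"

```text
t: 12.15
eef_pos: [483.8, 2.2, 227.6]
tcp_rot: [3.141, 0.001, 1.661]
ft_force: [-0.1, 0.0, 0.7]
opening: 0.45
grip_force: 0.0
```

Run:
```python
from h import *
np.set_printoptions(precision=2,suppress=True)
s=env.state();print(s['t'],s['eef_pos'],s['tcp_rot'],s['opening'])
a=shot('scene','s5.png')[200:400,300:500];a=cv2.resize(a,None,fx=2,fy=2)
b=shot('top','t5.png')[175:305,180:320]; b=cv2.resize(b,None,fx=2.8,fy=2.8)
o=np.zeros((400,800,3),np.uint8);o[:a.shape[0],:a.shape[1]]=a;o[:b.shape[0],402:402+b.shape[1]]=b
cv2.imwrite('pics/c5.png',o[:,:,::-1])
```

```text
12.15 [483.82   2.22 227.61] [3.14 0.   1.66] 0.4497913285603772
```

View pics/c5.png

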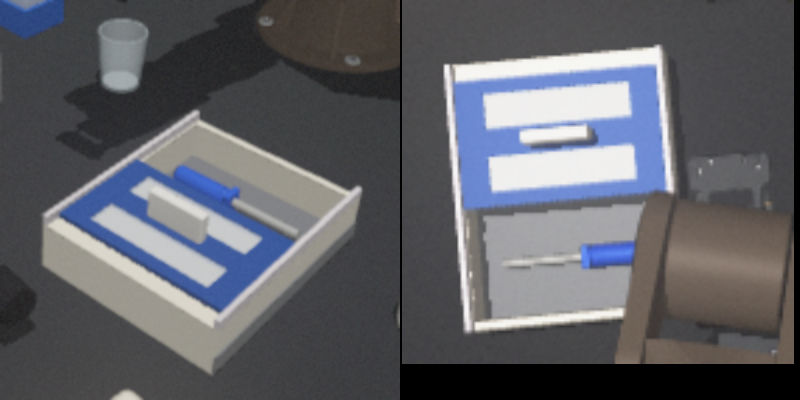

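The driver lies flat inside the bay. Next I'll grip the cover's fin and slide it shut.

Emit:
carry_out --pt "0.49 0.79 0 0" --pt "0.49 0.79 0 0" --pt "0.49 0.79 0 0" --pt "0.49 0.79 0 0" --pt "0.49 0.79 0 0"

```text
t: 12.75
eef_pos: [606.5, 206.6, 226.9]
tcp_rot: [-3.141, -0.0, 1.667]
ft_force: [0.5, -0.2, 0.4]
opening: 0.449
grip_force: 0.0
```

Emit:
carry_out --pt "0 0 0 0" --pt "0 0 -0.4 0" --pt "0 0 -0.8 0" --pt "0 0 -0.6 0" --pt "0 0 0 0"

```text
t: 13.25
eef_pos: [604.0, 203.5, 133.2]
tcp_rot: [-3.135, 0.001, 1.666]
ft_force: [-0.6, -0.0, 0.2]
opening: 0.452
grip_force: 0.0
```

Emit:
carry_out --pt "0.05 -0.06 -0.4 0" --pt "0 0 -0.4 0" --pt "0 0 -0.3 0" --pt "0 0 0 0" --pt "0 0 0 0"

```text
t: 13.75
eef_pos: [609.3, 200.5, 82.7]
tcp_rot: [3.141, -0.0, 1.666]
ft_force: [0.2, -0.9, 0.7]
opening: 0.45
grip_force: 0.0
```

Emit:
carry_out --pt "0 0 0 0" --pt "0 0 0 0" --pt "0 0 0 0" --pt "0 0 0 0" --pt "0 0 0 0" --fingers 1

```text
t: 14.25
eef_pos: [609.0, 200.1, 81.9]
tcp_rot: [3.141, -0.0, 1.665]
ft_force: [-0.3, 0.3, 2.6]
opening: 0.147
grip_force: 30.0
```

Emit:
carry_out --pt "-0.2 -0.02 0 0" --pt "-0.4 -0.04 0 0" --pt "-0.5 -0.05 0 0" --pt "-0.5 -0.05 0 0" --pt "-0.4 -0.03 0 0"

```text
t: 14.75
eef_pos: [507.5, 190.6, 81.9]
tcp_rot: [3.141, -0.0, 1.665]
ft_force: [3.2, -0.2, -0.6]
opening: 0.148
grip_force: 30.0
```

Emit:
carry_out --pt "-0.2 -0.02 0 0" --pt "-0.1 -0.01 0 0" --pt "-0.06 0 0 0" --pt "0 0 0 0" --pt "0 0 0 0"

```text
t: 15.25
eef_pos: [491.3, 189.1, 81.9]
tcp_rot: [-3.142, 0.0, 1.665]
ft_force: [-2.7, 1.1, 6.9]
opening: 0.148
grip_force: 30.0
```

Emit:
carry_out --pt "-0.06 0 0 0" --pt "-0.06 -0.01 0 0" --pt "-0.04 0 0 0" --pt "0 0 0 0" --pt "0 0 0 0"

```text
t: 15.75
eef_pos: [483.8, 188.4, 81.9]
tcp_rot: [3.141, 0.0, 1.665]
ft_force: [1.0, -1.7, 6.4]
opening: 0.145
grip_force: 30.0
```

Emit:
carry_out --pt "-0.04 0 0 0" --pt "-0.04 0 0 0" --pt "-0.04 0 0 0" --pt "0 0 0 0" --pt "0 0 0 0"

```text
t: 16.25
eef_pos: [483.8, 188.5, 82.0]
tcp_rot: [3.129, -0.0, 1.665]
ft_force: [30.5, -6.5, -15.1]
opening: 0.148
grip_force: 30.1
```

End stop reached at x≈483.8, so the cover is shut. I'll ease off, release and retreat.

Emit:
carry_out --pt "0.08 0 0 0" --pt "0 0 0 0" --pt "0 0 0 0" --pt "0 0 0 0" --pt "0 0 0 0" --fingers 0

```text
t: 16.75
eef_pos: [480.7, 188.7, 81.6]
tcp_rot: [-3.141, 0.0, 1.665]
ft_force: [-0.0, -0.2, -0.1]
opening: 0.483
grip_force: 0.0
```

Emit:
carry_out --pt "0 0 0.3 0" --pt "0 0 0.7 0" --pt "0 0 0.8 0" --pt "0 0 0.8 0" --pt "0 -0.7 0.3 0"

```text
t: 17.25
eef_pos: [481.8, 155.5, 230.2]
tcp_rot: [3.136, -0.001, 1.668]
ft_force: [0.7, -1.0, -0.1]
opening: 0.5
grip_force: 0.0
```

Emit:
carry_out --pt "0 -0.8 0 0" --pt "0 -0.8 0 0" --pt "0 -0.8 0 0" --pt "0 -0.8 0 0" --pt "0 0 0 0"

```text
t: 17.75
eef_pos: [480.8, -9.7, 226.7]
tcp_rot: [3.141, 0.001, 1.662]
ft_force: [-0.1, -0.1, 0.3]
opening: 0.5
grip_force: 0.0
```

Run:
```python
from h import *
s=env.state();print(s['t'],s['eef_pos'],s['opening'])
a=shot('scene','s6.png')[130:410,190:550];b=shot('top','t6.png')[175:305,180:320]; b=cv2.resize(b,None,fx=2.8,fy=2.8)
o=np.zeros((370,760,3),np.uint8);o[:a.shape[0],:a.shape[1]]=a;o[:b.shape[0],362:362+b.shape[1]]=b
cv2.imwrite('pics/c6.png',o[:,:,::-1])
```

```text
17.75 [480.83932162  -9.69319425 226.73340911] 0.49999990885272577
```

View pics/c6.png

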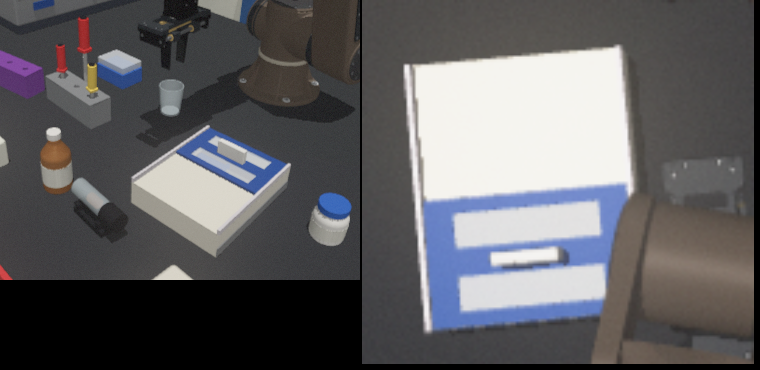

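The cover is flush with the near rim, red and yellow still stand, and the gripper is clear of everything.

```bash
python3 -c "
from cell import env
print(env.job_done())"
```

```text
the job is handed in; nothing more can be done
None
```

I laid the blue driver flat in the bay, slid the cover shut to its stop, left the red and yellow drivers standing, and handed the job in at about 18 s; no verdict came back.

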